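Put set agar slopes away in the divided case

ROBOT

A 7-joint arm with a two-finger parallel gripper is mounted at the origin on the work surface. World frame = base frame: x ahead of the robot, y to its left, z up, the work surface at z = 0. Lengths are in m, angles in rad, forces in N, time in s.
With the tool pointing down it reaches from about 0.425 to 0.925 m from the base axis. Payload 6.8 kg.
Tool frame: the origin (TCP) lies midway between the tips of the shut fingers; the grasp point (between the pads) lies r.grip_point_offset behind it (r.grip_point_offset is the distance from the TCP to the grasp point, in m); z points along the fingers, y is the direction in which the jaws open and shut (so a half turn about z gives the same grasp; the last joint's range is limited). The gripper opens to 85 mm and grips with 20 to 120 N. Pads are 22 mm wide; open, the fingers measure 114 mm over their backs; the gripper's body (76 mm by 85 mm) begins 54 mm behind the grasp point. The pads swing forward as they close: fully open they stand 13 mm farther back than shut.
Start: joints at [-1.302, 0.477, 0.022, 1.555, -0.011, 1.109, -0.083], TCP at [0.248, 0.628, 0.231] pointing down, gripper open.
Joint ranges: [-2.96, 2.96], [-0.34, 2.1], [-1.41, 1.46], [0.24, 2.44], [-1.37, 4.51], [0.17, 1.92], [-2.96, 2.96]. Speed limits (rad/s): [2.39, 2.39, 3.14, 3.14, 3.14, 3.14, 3.14].

INTERFACE

Orientations are given as a rotation vector (axis times angle).
In Python, from bench import r gives the robot as it stands. The module is installed in compiled form; this text tells all that it offers.
- The arm moves only by the tool play_rows, never from a script. Its argument "deltas" is a list of rows, each a list of 3 entries, a list of its own where there are three numbers: the finger opening in mm, from 0 to 85.4, then the shift along the tool's x, y, z in mm, then the turn, a rotation vector about the tool's x, y, z in rad. A call has 1 to 8 rows; each row is the pose to reach, as a shift and turn from the pose measured when the call began, along the tool's axes at that moment; what a row does not reach only later rows make up. A row lasts 1/8 s, in which the tool goes at most 62.5 mm and 10.7 degrees, less where a joint would pass 70% of its speed; a pose out of reach is approached as far as the arm can. A call with a gripper value outside its range is refused whole. The fingers move at their own pace and stop on an object; "squeeze" is the grip in N (left out, the last holds). Time passes only in rows, so rows that repeat a pose let the fingers close. It gives the time, the measured TCP pose, the force and the opening at its end, in the units of the state.
- r.get_obs(): the state, without advancing time (a new reading comes with each control period).
- r.grab_frame(name): name is "side" or "top" or "wrist"; returns (picture, depth): 480x640x3 uint8, red, green, blue; 480x640 float32, m along the optical axis (not along the pixel's ray), 0 where there is no reading.
- r.camera_model(name): a dict with "mtx" (3x3 intrinsics, pixels), "D" ([k1, k2, p1, p2, k3] as OpenCV has them; the pictures are not rectified), "rvec" (rotation vector, rad) and "tvec" (3), from world to camera coordinates, as OpenCV has them; the wrist camera has in their place "T_tool_cam" (4x4, takes a point from camera to tool coordinates, whose origin is the TCP and whose axes are the flange's). Camera axes: x right, y down, z forward; pixel columns grow to the right and rows downward; lengths in m; the calibration is good to about 2 mm. A picture is of the moment at which its call begins: read the wrist's pose just before it. camera_model takes no time and is no camera call.
- r.hand_in(): hands the job in, once; it reports no verdict.
The state is a dict: "clock": time; "joints": joint angles; "qvel": joint speeds; "tau": joint torques, N m; "tcp_pos": TCP position; "orientation": TCP orientation; "contact_force": force on the tool from outside, world axes, zero at the start; "moment": the same for the moment, N m; "grip_width": finger opening in m.
Only numpy, scipy, OpenCV 4.12 (cv2) and the standard library are available. Lean on these libraries where they do the work, as an engineer would, in place of code of your own. Each camera call takes 0.05 s, during which the arm holds its last target. There are 200 camera calls.

TASK

The agar in the two red-capped bottles has set on the sloping rack: take them out and stand each one upright on the floor of a free cell of the wooden case, one bottle to a cell, setting them down rather than dropping them. The blue-capped bottle was poured last and stays in the rack; leave it, the white-capped bottles and the other things on the bench where they are.

Things in the scene. Friction and masses are not known exactly. Their poses are not given: they have to be found in the camera images.
- case: Open pine case, fixed, 150 (x) by 220 (y) mm outside. Origin: centre of its underside. Cells 64 mm square inside, centres at x = -35, +35 and y = -70, 0, +70 mm; outer walls 8 mm thick, 58 mm high, dividers 6 mm thick, 50 mm high, floor 8 mm above the table. Three cells hold a white-capped bottle, three are free; which ones varies.
- spot1: Cork disc, 44 mm across, flush in the floor of one of the three free cells, at the centre of that cell; the point is at floor level, 8 mm above the table, z up.
- spot2: Cork disc, 44 mm across, flush in the floor of one of the three free cells, at the centre of that cell; the point is at floor level, 8 mm above the table, z up.
- spot3: Cork disc, 44 mm across, flush in the floor of one of the three free cells, at the centre of that cell; the point is at floor level, 8 mm above the table, z up.
- rack: Pine sloping rack, fixed, base 150 (x) by 248 (y) mm, 80 mm high. Origin: centre of its underside. Three open troughs at y = -76, 0, +76 mm; in each a bottle leans 35 degrees from upright, cap towards the rack's -x (about the robot's right), foot on a ledge, a sloping board under it, between ribs 56 mm apart that reach 42 mm up from the foot. Bottles come out along their own axis or straight up.
- red1_mid (a point): Red cap; leans in a trough of the rack at the start, to go into the case. Clear round bottle, 98 mm tall, 150 g: body 52 mm across to 54 mm up, 25 mm neck at 64 mm, ribbed screw cap 32 mm across from 68 to 98 mm. The point is on its axis half-way up, 49 mm from the foot; z runs from foot to cap (cap's middle 34 mm further).
- red2_mid (a point): Red cap; leans in a trough of the rack at the start, to go into the case. Clear round bottle, 98 mm tall, 150 g: body 52 mm across to 54 mm up, 25 mm neck at 64 mm, ribbed screw cap 32 mm across from 68 to 98 mm. The point is on its axis half-way up, 49 mm from the foot; z runs from foot to cap (cap's middle 34 mm further).
- blue_mid (a point): Blue cap; leans in the rack's remaining trough and stays there. Clear round bottle, 98 mm tall, 150 g: body 52 mm across to 54 mm up, 25 mm neck at 64 mm, ribbed screw cap 32 mm across from 68 to 98 mm. The point is on its axis half-way up, 49 mm from the foot; z runs from foot to cap (cap's middle 34 mm further).
- stored1_mid (a point): White cap; already stands in a cell of the case and stays there. Clear round bottle, 98 mm tall, 150 g: body 52 mm across to 54 mm up, 25 mm neck at 64 mm, ribbed screw cap 32 mm across from 68 to 98 mm. The point is on its axis half-way up, 49 mm from the foot; z runs from foot to cap (cap's middle 34 mm further).
- stored2_mid (a point): White cap; already stands in a cell of the case and stays there. Clear round bottle, 98 mm tall, 150 g: body 52 mm across to 54 mm up, 25 mm neck at 64 mm, ribbed screw cap 32 mm across from 68 to 98 mm. The point is on its axis half-way up, 49 mm from the foot; z runs from foot to cap (cap's middle 34 mm further).
- stored3_mid (a point): White cap; already stands in a cell of the case and stays there. Clear round bottle, 98 mm tall, 150 g: body 52 mm across to 54 mm up, 25 mm neck at 64 mm, ribbed screw cap 32 mm across from 68 to 98 mm. The point is on its axis half-way up, 49 mm from the foot; z runs from foot to cap (cap's middle 34 mm further).
- dish: Closed petri dish, 90 mm across, 16 mm high, loose, on a low grey tray at the left; origin: centre of its underside.
- onion: Small peeled onion, 56 mm across, 46 mm high, loose, on a low grey tray at the left; origin: centre of its underside.
- dropper: Small white dropper bottle, 38 mm across, 75 mm high, loose; origin: centre of its underside.
- amber: Amber glass bottle with a black cap, 48 mm across, 88 mm high, loose, on the right; origin: centre of its underside.
Mind the look-alikes: they are no part of the job. What is shaped like the part that bears stored2_mid but purple is not meant. Leave any green or pink look-alike of the part that bears red2_mid alone.

How it is judged:
By the outcome, as a careful person would: the job done as asked, in the order asked, and still so for the second after the job is handed in, with the robot touching nothing.
It also fails if it takes over 56 s, if anything falls off the work surface, if the arm or the gripper's body presses on something with over 40 N, if the wrist force passes 120 N, or if a joint passes its speed limit or range.

## Working session

There is one attempt and no reset: what is moved stays moved. The work goes in short steps, Python scripts to look and compute and a tool call to move; the robot and the scene stay as the last step left them, time stands still between calls to the robot, and variables do not carry over. Pictures are saved under pics/ and viewed, about 8 in all and at most 12, crops included, and the job is handed in when it is done.

Besides the shell and the picture viewer there is one more tool, called after "Emit:" as name(argument=value, ...), one argument or row to a line, values as JSON. play_rows: Moves the arm, as the interface text tells. Its arguments: {"type":"object","properties":{"deltas":{"type":"array"},"squeeze":{"type":"number"}},"required":["deltas"]}

```bash
mkdir -p pics
cat > h.py <<'E'
import numpy as np, cv2
from bench import r
from scipy.spatial.transform import Rotation as R
def cloud(name, pts=None):
    """picture, world point per pixel (480x640x3)"""
    o=r.get_obs(); im,d=r.grab_frame(name); c=r.camera_model(name)
    v,u=np.mgrid[:480,:640]
    n=cv2.undistortPoints(np.stack([u,v],-1).reshape(-1,1,2).astype(np.float64),c['mtx'],np.array(c['D'],float)).reshape(480,640,2)
    P=np.dstack([n*d[...,None],d]).astype(float)
    if name=='wrist':
        T=np.array(c['T_tool_cam']); P=P@T[:3,:3].T+T[:3,3]
        W=P@R.from_rotvec(o['orientation']).as_matrix().T+o['tcp_pos']
    else:
        M=cv2.Rodrigues(np.array(c['rvec'],float))[0]; W=(P-np.array(c['tvec']).ravel())@M
    W[d==0]=np.nan
    return im,W
def save(n,im): cv2.imwrite('pics/'+n+'.png',cv2.cvtColor(im,cv2.COLOR_RGB2BGR))
E
python3 - <<'E'
from h import *
o=r.get_obs(); print(o, r.grip_point_offset)
for n in('top','side'):
    im,W=cloud(n); save(n,im); np.savez(n,im=im,W=W)
E
```

```text
{'clock': 0.0, 'joints': array([-1.30212345,  0.47782224,  0.02235282,  1.55648593, -0.01147409,
        1.10929407, -0.0830929 ]), 'qvel': array([-7.93358782e-04, -9.02645613e-04, -7.45992587e-04, -4.03186351e-06,
        9.51357141e-04, -1.97423299e-03,  1.17286824e-03]), 'tau': array([-6.62956222e-05, -5.96434522e+01,  1.60789076e+00, -2.81192476e+01,
        1.25276449e-02,  9.23612126e-03,  3.23968436e-05]), 'tcp_pos': array([0.24815297, 0.62707445, 0.23029658]), 'orientation': array([-5.88260744e-01, -3.08583722e+00,  2.94074432e-03]), 'contact_force': array([-0.70013727, -0.24352934,  0.14577385]), 'moment': array([0.01290511, 0.03017907, 0.03789494]), 'grip_width': 0.08520489352691779} 0.0187
```

View pics/top.png

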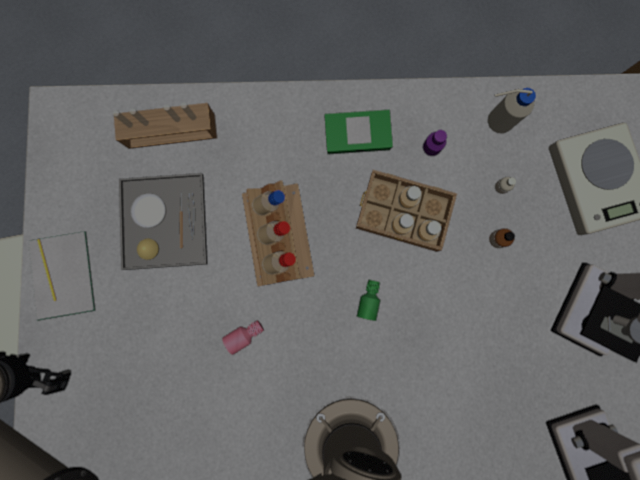

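View pics/side.png

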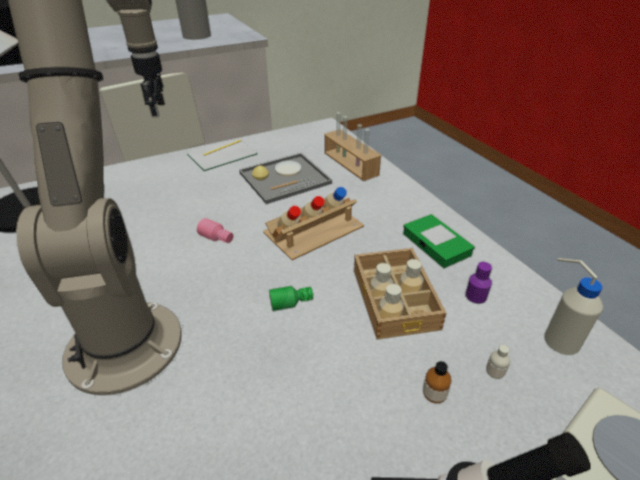

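Run:
```python
from h import *
for n in('top','side'):
    f=np.load(n+'.npz'); im,W=f['im'],f['W']; hsv=cv2.cvtColor(im,cv2.COLOR_RGB2HSV); H,S,V=[hsv[...,i].astype(int) for i in range(3)]
    ok=np.isfinite(W[...,0])
    reg=ok&(W[...,0]>.35)&(W[...,0]<.85)&(W[...,1]>-.35)&(W[...,1]<.4)
    for c,m in dict(red=((H<6)|(H>174))&(S>170)&(V>90),blue=(H>105)&(H<122)&(S>150)&(V>60),white=(S<50)&(V>150)&(W[...,2]>.07)).items():
        k,l,st,ce=cv2.connectedComponentsWithStats((m&reg).astype(np.uint8))
        for i in range(1,k):
            if st[i,4]>20:
                P=W[l==i]; print(n,c,ce[i].round(),st[i,4],'med',np.median(P,0).round(4),'zmax',P[:,2].max().round(4), 'mid xy',((np.percentile(P,3,0)+np.percentile(P,97,0))/2).round(4))
    tab=reg&(np.abs(W[...,2])<.004)
    # wood
    wood=reg&(H>5)&(H<22)&(S>60)
    for nm,b in dict(case=(W[...,1]<0.06)&(W[...,2]>.045)&(W[...,2]<.07),rackall=(W[...,1]>.06)&(W[...,2]>.004)).items():
        m=(wood&b).astype(np.uint8); k,l,st,ce=cv2.connectedComponentsWithStats(m,connectivity=8)
        i=1+np.argmax(st[1:,4]); P=W[l==i]
        rr=cv2.minAreaRect((P[:,:2]*1000).astype(np.float32)); print(n,nm,st[i],'z',np.median(P[:,2]).round(4),P[:,2].max().round(3),rr)
    print('table z',np.median(W[...,2][tab]))
    crop=im[150:300,220:470] if n=='top' else im[160:350,240:460]
    save(n+'_crop',cv2.resize(crop,None,fx=3,fy=3,interpolation=cv2.INTER_CUBIC))
o=r.get_obs(); print(R.from_rotvec(o['orientation']).as_matrix().round(3))
```

```text
top red [282. 227.] 147 med [0.5408 0.1557 0.1158] zmax 0.1271 mid xy [0.5411 0.1584 0.1146]
top red [288. 259.] 143 med [0.4656 0.1426 0.1152] zmax 0.1274 mid xy [0.4668 0.1455 0.1147]
top blue [276. 197.] 155 med [0.6132 0.1695 0.1152] zmax 0.128 mid xy [0.6144 0.1708 0.1133]
top case [ 357  170   99   80 1622] z 0.0557 0.07 ((588.015625, -149.98764038085938), (219.7534942626953, 150.62159729003906), 72.84829711914062)
top rackall [ 242  181   72  105 4506] z 0.0446 0.117 ((537.4191284179688, 178.15029907226562), (246.73013305664062, 148.51646423339844), 9.126385688781738)
table z 6.858598906695355e-05
side red [317. 203.] 115 med [0.5332 0.1473 0.1107] zmax 0.1222 mid xy [0.5357 0.1476 0.108 ]
side red [294. 212.] 123 med [0.4588 0.1355 0.1107] zmax 0.1207 mid xy [0.4612 0.1362 0.1067]
side blue [340. 193.] 101 med [0.6064 0.1608 0.1113] zmax 0.1221 mid xy [0.6096 0.1596 0.1084]
side white [329. 193.] 21 med [0.5995 0.2011 0.0899] zmax 0.101 mid xy [0.5977 0.2001 0.088 ]
side white [414. 264.] 104 med [ 0.6171 -0.1642  0.1053] zmax 0.1087 mid xy [ 0.6171 -0.1637  0.105 ]
side white [384. 268.] 107 med [ 0.5504 -0.1437  0.1052] zmax 0.1075 mid xy [ 0.5502 -0.1432  0.1047]
side white [393. 289.] 130 med [ 0.5323 -0.2086  0.1052] zmax 0.1078 mid xy [ 0.5325 -0.2081  0.105 ]
side case [ 355  248   91   79 2177] z 0.0555 0.07 ((583.2822875976562, -153.24609375), (223.42623901367188, 151.1326904296875), 72.57030487060547)
side rackall [ 264  197   99   63 3276] z 0.0189 0.113 ((533.396240234375, 170.11622619628906), (250.8918914794922, 147.5862274169922), 7.22517204284668)
table z -0.0007293368919991562
[[-0.93   0.368 -0.001]
 [ 0.368  0.93  -0.002]
 [-0.    -0.002 -1.   ]]
```

View pics/top_crop.png

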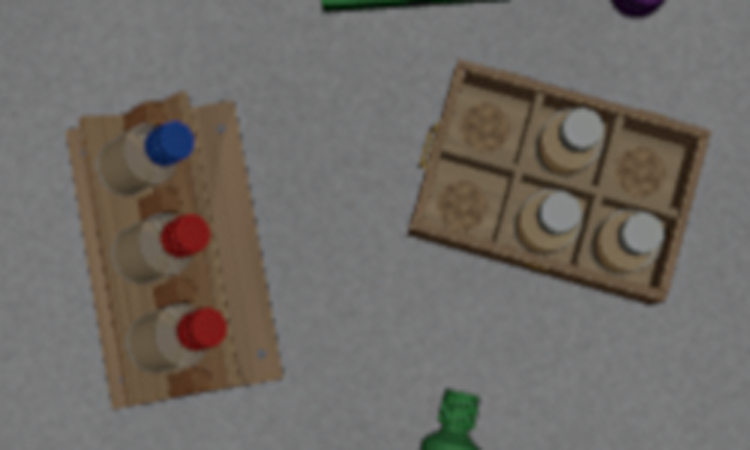

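```bash
cat >> h.py <<'E'
from scipy.optimize import least_squares
th=np.radians(9.0)
def axis(th=th,tilt=np.radians(35)): return np.array([np.sin(th)*np.sin(tilt),-np.cos(th)*np.sin(tilt),np.cos(tilt)])
def fitcap(P,a):
    """middle of a 32x30 mm cap with axis a, from surface points"""
    def res(c):
        q=P-c; h=q@a; rad=np.linalg.norm(q-h[:,None]*a,axis=1); dx,dy=rad-.016,np.abs(h)-.015
        return np.where((dx<0)|(dy<0),np.maximum(dx,dy),np.hypot(dx,dy))
    return least_squares(res,np.median(P,0)-.012*a,loss='soft_l1',f_scale=.002).x
def redmask(im):
    h=cv2.cvtColor(im,cv2.COLOR_RGB2HSV).astype(int); H,S,V=h[...,0],h[...,1],h[...,2]
    return ((H<6)|(H>174))&(S>150)&(V>60)
def caps(im,W,a,ero=1):
    m=cv2.erode((redmask(im)&np.isfinite(W[...,0])).astype(np.uint8),np.ones((2*ero+1,)*2,np.uint8)) if ero else redmask(im).astype(np.uint8)
    k,l,st,ce=cv2.connectedComponentsWithStats(m); out=[]
    for i in range(1,k):
        if st[i,4]>20: 
            P=W[l==i]; P=P[np.isfinite(P[:,0])]; out.append((ce[i].round(),len(P),fitcap(P,a)))
    return out
def tool(z,y):
    z=np.array(z,float); z/=np.linalg.norm(z); y=np.array(y,float); y-=y@z*z; y/=np.linalg.norm(y)
    return np.column_stack([np.cross(y,z),y,z])
def delta(g,Rt):
    """shift mm and turn to bring grasp point to g with orientation Rt"""
    o=r.get_obs(); R0=R.from_rotvec(o['orientation']).as_matrix(); t=np.array(g)+Rt[:,2]*r.grip_point_offset
    print('shift',((t-o['tcp_pos'])@R0*1000).round(1).tolist(),'turn',R.from_matrix(R0.T@Rt).as_rotvec().round(3).tolist(),'t',round(o['clock'],2))
E
python3 - <<'E'
from h import *
a=axis()
for n in('top','side'):
    f=np.load(n+'.npz')
    for c in caps(f['im'],f['W'],a): print(n,c)
er=[np.cos(th),np.sin(th),0]
delta(np.array([.464,.145,.103])+.12*a,tool(-a,er))
E
```

```text
top (array([282., 228.]), 115, array([0.54098847, 0.15882217, 0.10252718]))
top (array([287., 259.]), 122, array([0.46607984, 0.14617576, 0.10278496]))
side (array([545.,  88.]), 34884, array([ 2.41310137,  0.95832767, -0.15408229]))
side (array([317., 203.]), 73, array([0.53687254, 0.15789269, 0.10187264]))
side (array([294., 212.]), 78, array([0.46173032, 0.14628785, 0.10245945]))
shift [-407.7, -418.9, 45.2] turn [-0.318, 0.555, 1.003] t 0.1
```

Emit:
play_rows(
  deltas=[
    [85,[-50,-52,0],[-0.04,0.07,0.125]],
    [85,[-100,-104,0],[-0.08,0.14,0.25]],
    [85,[-150,-156,0],[-0.12,0.21,0.375]],
    [85,[-200,-208,0],[-0.16,0.28,0.5]],
    [85,[-250,-260,0],[-0.2,0.35,0.625]],
    [85,[-300,-312,0],[-0.24,0.42,0.75]],
    [85,[-350,-360,10],[-0.28,0.49,0.88]],
    [85,[-408,-419,20],[-0.318,0.555,1.003]],
  ],
)

```text
clock: 1.1
tcp_pos: [0.4404, 0.1643, 0.2202]
orientation: [-1.709, -1.992, -0.542]
contact_force: [1.2, 0.4, -0.1]
grip_width: 0.0848
```

Run:
```python
from h import *
a=axis(); o=r.get_obs(); print(o['tcp_pos'],o['joints'].round(2)); print(R.from_rotvec(o['orientation']).as_matrix().round(3))
er=[np.cos(th),np.sin(th),0]
im,W=cloud('wrist'); save('w1',im)
for c in caps(im,W,a): print(c)
delta(np.array([.464,.146,.1025])+.11*a,tool(-a,er))
```

```text
[0.44043981 0.16430129 0.22023235] [-0.37  0.23  0.33  2.12 -0.82  1.05  0.62]
[[-0.125  0.988 -0.086]
 [ 0.808  0.152  0.569]
 [ 0.575  0.001 -0.818]]
(array([345., 363.]), 1939, array([0.46435094, 0.14676106, 0.10306204]))
shift [-75.3, 20.3, -2.8] turn [0.013, 0.001, -0.02] t 1.15
```

View pics/w1.png

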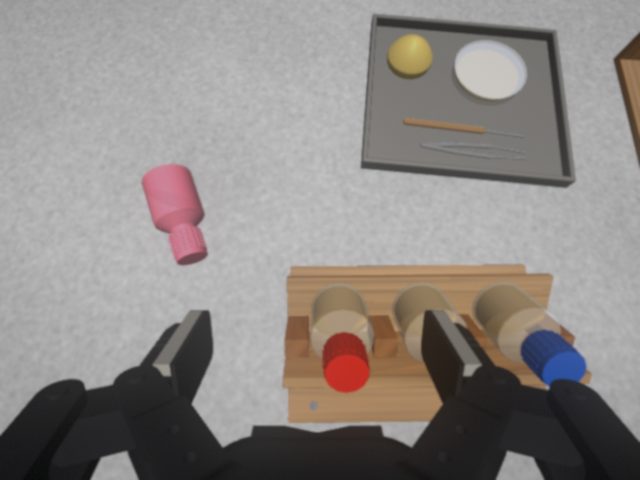

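Emit:
play_rows(
  deltas=[
    [50,[-37,10,-3],[0.013,0,-0.02]],
    [50,[-74,20.5,-3],[0.013,0,-0.02]],
    [50,[-74,20.5,-3],[0.013,0,-0.02]],
    [50,[-74,20.5,20],[0.013,0,-0.02]],
    [50,[-74,20.5,40],[0.013,0,-0.02]],
    [50,[-74,20.5,55],[0.013,0,-0.02]],
    [50,[-74,20.5,55],[0.013,0,-0.02]],
    [50,[-74,20.5,55],[0.013,0,-0.02]],
  ],
)

```text
clock: 2.15
tcp_pos: [0.4682, 0.128, 0.131]
orientation: [-1.706, -1.998, -0.537]
contact_force: [0.3, 0.7, -0.4]
grip_width: 0.0498
```

Run:
```python
from h import *
a=axis()
er=[np.cos(th),np.sin(th),0]
im,W=cloud('wrist'); save('w2',im)
for c in caps(im,W,a): print(c)
delta(np.array([.4643,.1467,.1029]),tool(-a,er))
```

```text
(array([314., 286.]), 3485, array([0.46430394, 0.14699376, 0.10297453]))
(array([461., 284.]), 3880, array([0.53954036, 0.15914175, 0.10293177]))
shift [-0.3, -1.1, 52.9] turn [0.001, 0.002, 0.001] t 2.2
```

View pics/w2.png

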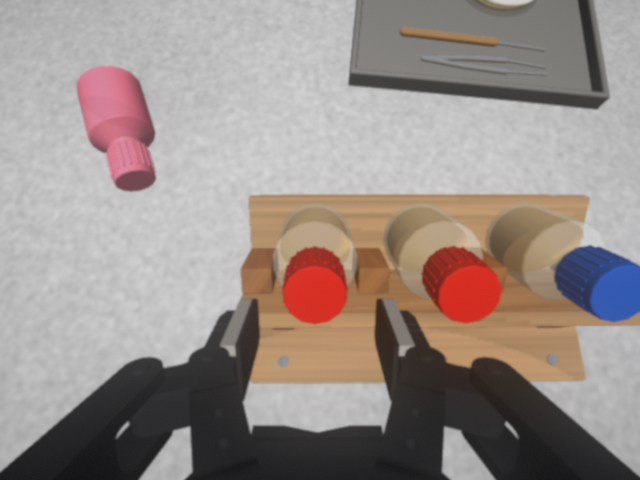

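Emit:
play_rows(
  deltas=[
    [50,[0,-1,20],[0,0,0]],
    [50,[0,-1,40],[0,0,0]],
    [50,[0,-1,53],[0,0,0]],
    [50,[0,-1,53],[0,0,0]],
    [20,[0,-1,53],[0,0,0]],
    [20,[0,-1,53],[0,0,0]],
    [20,[0,-1,53],[0,0,0]],
    [20,[0,-1,53],[0,0,0]],
  ],
  squeeze=40,
)

```text
clock: 3.2
tcp_pos: [0.4631, 0.1572, 0.0879]
orientation: [-1.707, -1.999, -0.539]
contact_force: [-0.4, -1.2, 1.2]
grip_width: 0.0311
```

Emit:
play_rows(
  deltas=[
    [20,[0,0,-10],[0,0,0]],
    [20,[0,0,-25],[0,0,0]],
    [20,[0,0,-45],[0,0,0]],
    [20,[0,0,-65],[0,0,0]],
    [20,[0,0,-90],[0,0,0]],
    [20,[0,0,-120],[0,0,0]],
    [20,[0,0,-120],[0,0,0]],
    [20,[0,0,-120],[0,0,0]],
  ],
)

```text
clock: 4.2
tcp_pos: [0.4731, 0.0898, 0.1862]
orientation: [-1.707, -1.998, -0.538]
contact_force: [0.2, 1.0, -1.3]
grip_width: 0.0311
```

```bash
cat >> h.py <<'E'
yaw=np.radians(-17.3); ex=np.array([np.cos(yaw),np.sin(yaw),0]); ey=np.array([-np.sin(yaw),np.cos(yaw),0])
C=np.array([.5855,-.152,0])
def cell(i,j): return C+.035*i*ex+.07*j*ey
E
python3 - <<'E'
from h import *
o=r.get_obs(); print(o['contact_force'],o['grip_width'],R.from_rotvec(o['orientation']).as_matrix()[:,2])
for c in ((-1,1),(1,1),(1,-1)): print(cell(*c).round(4))
delta(cell(1,-1)+[0,0,.091+.10],tool([0,0,-1],ex))
im,W=cloud('top'); save('t2',cv2.resize(im[150:300,220:470],None,fx=3,fy=3,interpolation=cv2.INTER_CUBIC))
E
```

```text
[ 0.23544936  0.97293203 -1.25630399] 0.03111278675402105 [-0.08789278  0.56536039 -0.82014785]
[ 0.5729 -0.0748  0.    ]
[ 0.6397 -0.0956  0.    ]
[ 0.5981 -0.2292  0.    ]
shift [-282.4, 73.7, -179.9] turn [-0.138, -0.599, 0.445] t 4.2
```

View pics/t2.png

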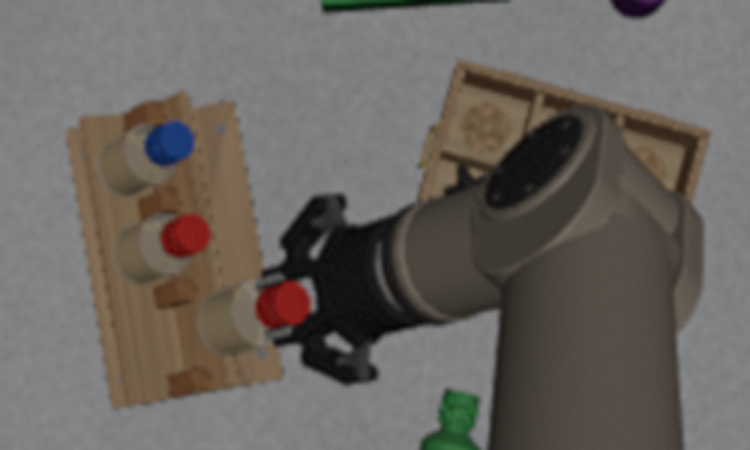

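Run:
```python
from h import *
delta(cell(1,1)+[0,0,.091+.12],tool([0,0,-1],ex))
```

```text
shift [-168.1, 135.8, -125.1] turn [-0.139, -0.599, 0.445] t 4.25
```

Emit:
play_rows(
  deltas=[
    [20,[-28,22,-21],[-0.02,-0.1,0.075]],
    [20,[-56,45,-42],[-0.045,-0.2,0.15]],
    [20,[-84,68,-63],[-0.07,-0.3,0.22]],
    [20,[-112,91,-84],[-0.09,-0.4,0.3]],
    [20,[-140,113,-104],[-0.115,-0.5,0.37]],
    [20,[-168,136,-125],[-0.139,-0.599,0.445]],
    [20,[-168,136,-125],[-0.139,-0.599,0.445]],
    [20,[-168,136,-125],[-0.139,-0.599,0.445]],
  ],
)

```text
clock: 5.25
tcp_pos: [0.6386, -0.0942, 0.1909]
orientation: [-2.527, -1.862, 0.003]
contact_force: [0.4, 1.0, -1.7]
grip_width: 0.0311
```

Run:
```python
from h import *
delta(cell(1,1)+[0,0,.091],tool([0,0,-1],ex))
o=r.get_obs(); print(o['contact_force'],o['grip_width'])
im,W=cloud('wrist'); np.savez('w3',im=im,W=W); 
hsv=cv2.cvtColor(im,cv2.COLOR_RGB2HSV).astype(int)
# rim points of the case
m=(W[...,2]>.054)&(W[...,2]<.062)&(hsv[...,1]>60)&(hsv[...,0]<25)&(hsv[...,0]>4)&(np.linalg.norm(W[...,:2]-C[:2],axis=2)<.15)
Q=(W[m]-C); q=np.c_[Q@ex,Q@ey]*1000; print(len(q),np.percentile(q,[1,5,50,95,99],axis=0).round(1).tolist())
cm=np.zeros_like(im); v=im.copy(); v[m]=[0,255,0]; save('w3',v)
# white caps tops
m=(W[...,2]>.1)&(W[...,2]<.11)&(hsv[...,1]<60)&(np.linalg.norm(W[...,:2]-C[:2],axis=2)<.15)
k,l,st,ce=cv2.connectedComponentsWithStats(m.astype(np.uint8))
for i in range(1,k):
    if st[i,4]>100: Q=W[l==i]-C; print(ce[i].round(),st[i,4],'case mm',((np.c_[Q@ex,Q@ey].min(0)+np.c_[Q@ex,Q@ey].max(0))/2*1000).round(1))
```

```text
shift [-1.0, 1.9, 118.6] turn [-0.003, -0.0, 0.001] t 5.25
[ 0.38013313  0.99571926 -1.70381017] 0.03110218792354779
6282 [[-72.7, -107.3], [-71.4, -104.4], [-3.6, 70.6], [74.0, 110.6], [75.7, 111.0]]
[218. 337.] 967 case mm [-36.4   1.8]
```

View pics/w3.png

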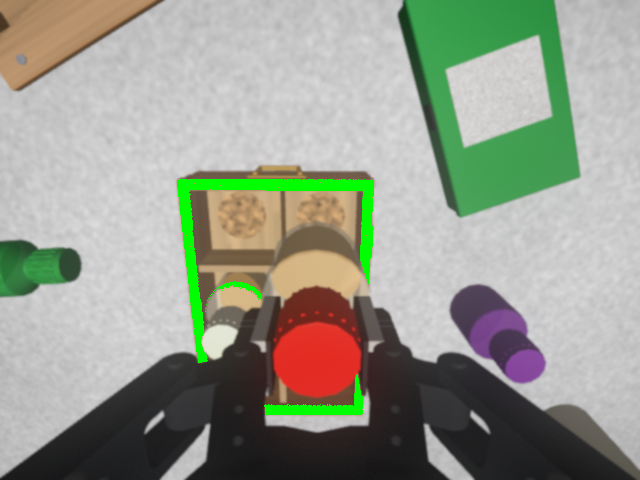

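Run:
```python
from h import *
f=np.load('w3.npz'); print(caps(f['im'],f['W'],np.array([0,0,1.])))
o=r.get_obs(); print(o['tcp_pos'])
delta(cell(1,1)+.001*ex+.001*ey+[0,0,.091],tool([0,0,-1],ex))
```

```text
[(array([316., 344.]), 7201, array([ 0.63867685, -0.09379302,  0.20971964]))]
[ 0.6385271  -0.09452252  0.19127536]
shift [0.3, 2.8, 119.0] turn [-0.003, -0.0, 0.001] t 5.3
```

Emit:
play_rows(
  deltas=[
    [20,[0,2.8,20],[0,0,0]],
    [20,[0,2.8,45],[0,0,0]],
    [20,[0,2.8,70],[0,0,0]],
    [20,[0,2.8,90],[0,0,0]],
    [20,[0,2.8,105],[0,0,0]],
    [20,[0,2.8,112],[0,0,0]],
    [20,[0,2.8,115],[0,0,0]],
    [20,[0,2.8,115],[0,0,0]],
  ],
)

```text
clock: 6.3
tcp_pos: [0.6412, -0.0953, 0.0766]
orientation: [-2.528, -1.862, 0.001]
contact_force: [-0.3, -0.0, -1.3]
grip_width: 0.0312
```

Emit:
play_rows(
  deltas=[
    [20,[0,0,1],[0,0,0]],
    [20,[0,0,2],[0,0,0]],
    [20,[0,0,3],[0,0,0]],
    [20,[0,0,3],[0,0,0]],
  ],
)

```text
clock: 6.8
tcp_pos: [0.6412, -0.0953, 0.0736]
orientation: [-2.528, -1.862, 0.001]
contact_force: [0.3, 0.7, -1.7]
grip_width: 0.0307
```

Emit:
play_rows(
  deltas=[
    [20,[0,0,0.6],[0,0,0]],
    [20,[0,0,1.2],[0,0,0]],
    [20,[0,0,1.2],[0,0,0]],
  ],
)

```text
clock: 7.18
tcp_pos: [0.6413, -0.0952, 0.0727]
orientation: [-2.528, -1.862, 0.001]
contact_force: [-2.7, 1.8, 3.0]
grip_width: 0.0308
```

Emit:
play_rows(
  deltas=[
    [20,[0,0,0.4],[0,0,0]],
    [34,[0,0,0.4],[0,0,0]],
    [40,[0,0,0.4],[0,0,0]],
    [46,[0,0,0.4],[0,0,0]],
    [46,[0,0,0],[0,0,0]],
    [46,[0,0,-10],[0,0,0]],
    [46,[0,0,-30],[0,0,0]],
    [46,[0,0,-60],[0,0,0]],
  ],
)

```text
clock: 8.18
tcp_pos: [0.6412, -0.0954, 0.1342]
orientation: [-2.528, -1.861, 0.001]
contact_force: [0.3, 0.7, -0.4]
grip_width: 0.0458
```

Run:
```python
from h import *
im,W=cloud('wrist'); save('w4',im)
for p,n,c in caps(im,W,np.array([0,0,1.])): print(p,n,c,'case',((c-C)@ex*1000).round(1),((c-C)@ey*1000).round(1))
a=axis(); delta(np.array([.5396,.159,.103])+.12*a,tool(-a,[np.cos(.16),np.sin(.16),0]))
```

```text
[315. 278.] 3075 [ 0.64045788 -0.09438419  0.09136282] case 35.3 71.4
shift [160.9, -149.5, -47.3] turn [0.144, 0.599, -0.445] t 8.22
```

View pics/w4.png

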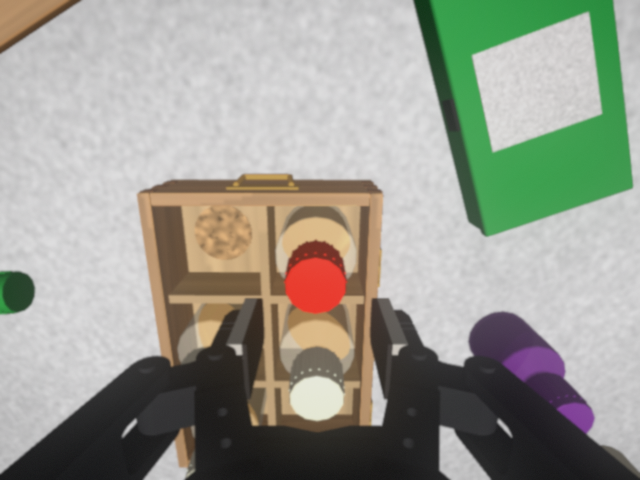

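Emit:
play_rows(
  deltas=[
    [46,[0,0,-60],[0,0,0]],
    [46,[27,-25,-90],[0.024,0.1,-0.074]],
    [46,[54,-50,-90],[0.048,0.2,-0.148]],
    [46,[81,-75,-90],[0.072,0.3,-0.22]],
    [46,[108,-100,-80],[0.096,0.4,-0.3]],
    [46,[135,-125,-70],[0.12,0.5,-0.37]],
    [46,[161,-149,-47],[0.144,0.599,-0.445]],
    [46,[161,-149,-47],[0.144,0.599,-0.445]],
  ],
)

```text
clock: 9.22
tcp_pos: [0.5476, 0.1019, 0.1848]
orientation: [-1.703, -1.996, -0.534]
contact_force: [1.1, -0.1, -0.3]
grip_width: 0.0463
```

Run:
```python
from h import *
a=axis(np.radians(9.2)); im,W=cloud('wrist'); np.savez('w5',im=im,W=W)
for c in caps(im,W,a): print(c)
delta(np.array([.5396,.159,.103]),tool(-a,[np.cos(.16),np.sin(.16),0]))
```

```text
(array([318., 245.]), 1742, array([0.53924236, 0.15906898, 0.10288514]))
shift [0.9, -0.5, 120.6] turn [0.002, 0.002, -0.003] t 9.28
```

Emit:
play_rows(
  deltas=[
    [48,[1,-0.8,20],[0.002,0.002,0]],
    [48,[1,-0.8,45],[0.002,0.002,0]],
    [48,[1,-0.8,65],[0.002,0.002,0]],
    [48,[1,-0.8,85],[0.002,0.002,0]],
    [48,[1,-0.8,103],[0.002,0.002,0]],
    [48,[1,-0.8,115],[0.002,0.002,0]],
    [48,[1,-0.8,120],[0.002,0.002,0]],
    [48,[1,-0.8,120],[0.002,0.002,0]],
  ],
)

```text
clock: 10.28
tcp_pos: [0.5377, 0.1692, 0.0881]
orientation: [-1.704, -1.996, -0.536]
contact_force: [-0.8, -0.8, 1.4]
grip_width: 0.0482
```

Emit:
play_rows(
  deltas=[
    [20,[0,0,0],[0,0,0]],
    [20,[0,0,0],[0,0,0]],
    [20,[0,0,0],[0,0,0]],
    [20,[0,0,0],[0,0,0]],
  ],
  squeeze=40,
)

```text
clock: 10.78
tcp_pos: [0.5382, 0.1686, 0.0886]
orientation: [-1.705, -1.996, -0.537]
contact_force: [-0.4, -3.3, 5.8]
grip_width: 0.0309
```

Emit:
play_rows(
  deltas=[
    [20,[0,0,-10],[0,0,0]],
    [20,[0,0,-25],[0,0,0]],
    [20,[0,0,-45],[0,0,0]],
    [20,[0,0,-65],[0,0,0]],
    [20,[0,0,-90],[0,0,0]],
    [20,[0,0,-120],[0,0,0]],
    [20,[0,0,-120],[0,0,0]],
    [20,[0,0,-120],[0,0,0]],
  ],
)

```text
clock: 11.78
tcp_pos: [0.5486, 0.1011, 0.1865]
orientation: [-1.704, -1.996, -0.536]
contact_force: [0.6, 1.1, -2.6]
grip_width: 0.0309
```

Run:
```python
from h import *
im,W=cloud('wrist'); print(caps(im,W,axis(.16)))
delta(cell(-1,1)+.001*ex+.001*ey+[0,0,.091+.12],tool([0,0,-1],ex))
```

```text
[(array([317., 340.]), 7147, array([0.55041359, 0.0917491 , 0.20098793]))]
shift [-141.8, -2.1, -107.0] turn [-0.143, -0.6, 0.445] t 11.82
```

Emit:
play_rows(
  deltas=[
    [20,[-24,0,-22],[-0.024,-0.1,0.075]],
    [20,[-48,0,-44],[-0.048,-0.2,0.15]],
    [20,[-72,-1,-62],[-0.07,-0.3,0.22]],
    [20,[-95,-1,-80],[-0.095,-0.4,0.3]],
    [20,[-118,-2,-95],[-0.12,-0.5,0.37]],
    [20,[-142,-2,-107],[-0.143,-0.6,0.445]],
    [20,[-142,-2,-107],[-0.143,-0.6,0.445]],
    [20,[-142,-2,-107],[-0.143,-0.6,0.445]],
  ],
)

```text
clock: 12.82
tcp_pos: [0.5737, -0.073, 0.1915]
orientation: [-2.526, -1.863, -0.0]
contact_force: [0.6, -0.8, -1.8]
grip_width: 0.0308
```

Run:
```python
from h import *
im,W=cloud('wrist'); save('w6',im)
for p,n,c in caps(im,W,np.array([0,0,1.])): print(p,n,c,'case',((c-C)@ex*1000).round(1),((c-C)@ey*1000).round(1),'foot above floor mm',((c[2]-.083-.008)*1000).round(1))
delta(cell(-1,1)+.001*ey+[0,0,.091],tool([0,0,-1],ex))
```

```text
[419. 247.] 1870 [ 0.64062131 -0.09454414  0.09140627] case 35.5 71.2 foot above floor mm 0.4
[317. 342.] 7101 [ 0.57384702 -0.07228025  0.20938349] case -34.8 72.6 foot above floor mm 118.4
shift [-0.8, -0.2, 119.4] turn [-0.002, -0.002, 0.002] t 12.88
```

Emit:
play_rows(
  deltas=[
    [20,[-1,0,20],[0,0,0]],
    [20,[-1,0,45],[0,0,0]],
    [20,[-1,0,70],[0,0,0]],
    [20,[-1,0,90],[0,0,0]],
    [20,[-1,0,105],[0,0,0]],
    [20,[-1,0,112],[0,0,0]],
    [20,[-1,0,115],[0,0,0]],
    [20,[-1,0,115],[0,0,0]],
  ],
)

```text
clock: 13.88
tcp_pos: [0.5737, -0.0741, 0.0771]
orientation: [-2.527, -1.863, -0.002]
contact_force: [-0.3, 0.5, -1.7]
grip_width: 0.0314
```

Emit:
play_rows(
  deltas=[
    [20,[0,0,1],[0,0,0]],
    [20,[0,0,2],[0,0,0]],
    [20,[0,0,2.8],[0,0,0]],
    [20,[0,0,2.8],[0,0,0]],
  ],
)

```text
clock: 14.38
tcp_pos: [0.5737, -0.0741, 0.0743]
orientation: [-2.527, -1.863, -0.001]
contact_force: [0.3, 0.5, -1.3]
grip_width: 0.031
```

Emit:
play_rows(
  deltas=[
    [20,[0,0,0.6],[0,0,0]],
    [20,[0,0,1.2],[0,0,0]],
    [20,[0,0,1.2],[0,0,0]],
  ],
)

```text
clock: 14.75
tcp_pos: [0.5738, -0.074, 0.0736]
orientation: [-2.527, -1.862, -0.002]
contact_force: [-2.1, 1.1, 4.4]
grip_width: 0.031
```

Contact with the floor; release gently and back off.

Emit:
play_rows(
  deltas=[
    [20,[0,0,0.2],[0,0,0]],
    [34,[0,0,0.2],[0,0,0]],
    [40,[0,0,0.2],[0,0,0]],
    [46,[0,0,0.2],[0,0,0]],
    [46,[0,0,0],[0,0,0]],
    [46,[0,0,-10],[0,0,0]],
    [46,[0,0,-30],[0,0,0]],
    [46,[0,0,-60],[0,0,0]],
  ],
)

```text
clock: 15.75
tcp_pos: [0.5736, -0.0743, 0.135]
orientation: [-2.527, -1.862, -0.001]
contact_force: [0.0, 0.7, -0.4]
grip_width: 0.0462
```

Emit:
play_rows(
  deltas=[
    [46,[0,0,-50],[0,0,0]],
    [46,[30,0,-100],[0,0,0]],
    [46,[80,-40,-110],[0,0,0]],
    [46,[130,-90,-120],[0,0,0]],
    [46,[180,-120,-120],[0,0,0]],
    [46,[180,-120,-120],[0,0,0]],
    [46,[180,-120,-120],[0,0,0]],
  ],
)

```text
clock: 16.62
tcp_pos: [0.5126, 0.1328, 0.2566]
orientation: [-2.526, -1.863, -0.003]
contact_force: [0.3, 0.3, -0.1]
grip_width: 0.0461
```

Run:
```python
from h import *
z=np.array([0,0,1.])
for n in('wrist','side','top'):
    im,W=cloud(n); save('end_'+n,im)
    for p,k,c in caps(im,W,z): print(n,p,k,c.round(4),'case',((c-C)@ex*1000).round(1),((c-C)@ey*1000).round(1))
a=cv2.imread('pics/end_side.png')[130:400,180:540]; b=cv2.imread('pics/end_top.png')[80:350,100:540]
cv2.imwrite('pics/end.png',np.hstack([a,b]))
```

```text
side [545.  87.] 34916 [ 2.4126  0.9605 -0.1528] case 1413.6 1605.5
side [403. 248.] 116 [ 0.6385 -0.0952  0.0899] case 33.7 70.0
side [374. 252.] 108 [ 0.5709 -0.0736  0.0897] case -37.3 70.5
top [385. 185.] 92 [ 0.6398 -0.0982  0.0913] case 35.9 67.5
top [377. 213.] 76 [ 0.5762 -0.0745  0.0912] case -31.9 71.2
```

View pics/end.png

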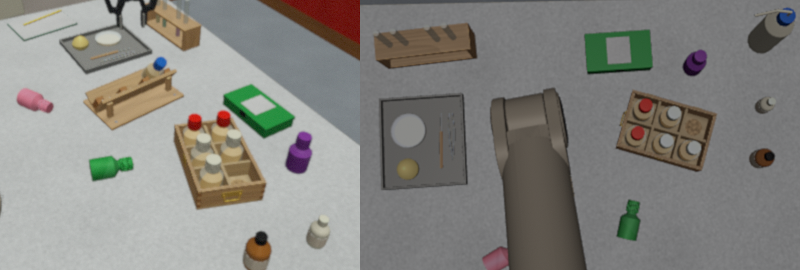

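The combined picture shows both red caps upright in the two cells at the case's +y end (about (194,122) and (223,118) in the left panel). The blue bottle is still in the rack at (158,67), and the other things have not moved.

```bash
python3 -c "
from bench import r
print(r.get_obs()['contact_force'],r.hand_in())"
```

```text
the job is handed in; nothing more can be done
[ 0.7932686  -0.27974071 -0.46477559] None
```

Both red-capped bottles now stand upright on the floor of free cells in the case, one at (+35, +70) mm and the other at (-35, +70) mm. I gripped each by its cap and drew it out along its own axis. I then turned it upright, lowered it until the wrist force showed light floor contact (about 3–4 N), and only then released it. The job was handed in at about 17 s.

- **Placement:** the side and top cameras put both caps within about 3.5 mm of the cell centres. Fitted cap heights were 90–91 mm above the table, against the 91 mm expected for a bottle standing on the floor. The two cameras disagree with each other by 2–5 mm, partly from calibration and partly from how much of each cap they see.
- **Rest of the bench:** in the last side and top pictures the blue bottle is still in the rack. The white-capped bottles and most of the other things appear unmoved; I judged this by eye, not by measurement. In the top view the arm hid the rack and part of the pink bottle, so those were checked in the side view only.
- **Robot:** the gripper was clear of everything when the job was handed in.

No check failed.

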